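# Swing the drain hook home and hang the tube rack over the drip tray

### The arm

A 7-joint arm with a two-finger parallel gripper is mounted at the origin on the work surface. World frame = base frame: x ahead of the robot, y to its left, z up, the work surface at z = 0. Lengths are in m, angles in rad, forces in N, time in s.
With the tool pointing down it reaches from about 0.4 to 0.85 m from the base axis. Payload 4.4 kg.
Tool frame: the origin (TCP) lies midway between the tips of the shut fingers; the grasp point (between the pads) lies 19 mm behind it; z points along the fingers, y is the line along which they close (so a half turn about z gives the same grasp; the last joint's range is limited). The gripper opens to 94 mm and grips with 3 to 60 N. Pads are 16 mm wide; open, the fingers measure 119 mm over their backs; the gripper's body (75 mm by 177 mm) begins 78 mm behind the grasp point.
Start: joints at [1.048, 0.628, 0.038, 1.517, -0.027, 0.996, -0.02], TCP at [0.287, -0.583, 0.205] pointing down, gripper open.
Joint ranges: [-3.06, 3.06], [-0.37, 2.12], [-1.25, 1.32], [0.18, 2.47], [-1.1, 4.24], [0.23, 1.98], [-2.94, 2.94]. Speed limits (rad/s): [2.57, 2.57, 3.14, 3.14, 3.14, 3.14, 3.14].

### API

Orientations are given as a rotation vector (axis times angle).
In Python, from plant import robot gives the robot as it stands. The module is installed in compiled form; this text tells all that it offers.
- The arm moves only by the tool step_arm, never from a script. Its arguments are lists of equal length, an entry for each row: "delta_rot": the turn, a rotation vector about the world's x, y, z in units of 5 degrees (1.0 is 5 degrees), a list of three; "dp": the shift along the world's x, y, z in units of 40 mm (1.0 is 40 mm), a list of three; "claw": the closure, from 0 (fully open) to 1 (shut). A call has 1 to 5 rows; each row shifts and turns the commanded pose from where the row before left it; what a row does not reach is not made up. A row lasts 1/12 s, in which the tool goes at most 41.7 mm and 7.16 degrees, less where a joint would pass 70% of its speed; a pose out of reach is approached as far as the arm can. A call is refused whole if a number of a shift passes 1 or a number of a turn 1, either way. A call with a gripper value outside its range is refused whole. The fingers move at their own pace and stop on an object; "grip_force" is the grip in N (left out, the last holds). Time passes only in rows, so rows that do not move let the fingers close. It gives the time, the measured TCP pose, the force, the opening and the grip force at its end, in the units of the state.
- robot.get_obs(): the state, without advancing time (a new reading comes with each control period).
- robot.get_image(name): name is "scene" or "top"; returns a dict with "color" (384x512x3 uint8, red, green, blue), "range_z" (384x512 float32, m along the optical axis (not along the pixel's ray), 0 where there is no reading), "fx", "fy", "cx", "cy" (pixels), "extrinsics" (4x4, takes a point from camera to world coordinates). Camera axes: x right, y up, looking along -z (the intrinsics and any distortion apply to the point x, -y, -z); pixel columns grow to the right and rows downward; lengths in m; the calibration is good to about 2 mm. A picture is of the moment at which its call begins.
- robot.hand_in(): hands the job in; it is judged then, once.
Trained networks look in the newest picture that a camera, given by its name, has taken for a name from the list of things; names that differ only in an ending like _2 or _b are one class to them, and where a whole thing is asked for, a point or a joint stands for the part that bears it (a point fixed in the world has none). Each returns a list of dicts, best first, with "confidence" (0 to 1); they miss things now and then, are a little off and sometimes report something else, mostly with a low value. They report only what shows in the picture. A call takes as long as a camera call.
- robot.find_in(camera, thing): "xyz" ([x, y, z] in m, in world coordinates, good to about 4 mm: the middle of the surface that is visible of it).
- robot.mark_of(camera, thing): "xyz" ([x, y, z] in m, in world coordinates, good to about 4 mm: a listed point, or the origin of a listed thing).
The state is a dict: "time_s": time; "joints": joint angles; "qd": joint speeds; "effort": joint torques, N m; "eef_pos": TCP position; "tool_rot": TCP orientation; "force": force on the tool from outside, world axes, zero at the start; "moment": the same for the moment, N m; "finger_gap": finger opening in m; "gripper_force": force on a finger pad.
Only numpy, scipy, OpenCV 4.12 (cv2) and the standard library are available. Lean on these libraries where they do the work, as an engineer would, in place of code of your own. Each camera call takes 0.05 s, during which the arm holds its last target. There are 200 camera calls.

### The job

Swing the drain stand's hook round anticlockwise, as seen from above, until it comes up firmly against its red rubber stop, pressing it home without forcing it. Then pick up the empty wire tube rack by its blue handle plate and lower it gently onto the hook by the opening in the plate, letting the hook take the weight before you let go, so that it hangs still over the drip tray. Leave the other things on the bench where they are.

Things in the scene. Friction and masses are not known exactly. Their poses are not given: they have to be found in the camera images.
- stand: Drain stand fixed to the bench: grey base plate 190 x 180 x 8 mm, an upright steel post 16 mm thick, and a steel drip tray on its -x side. Origin: foot of the post's axis, on the bench; z up. The hook turns about the post's axis.
- tray (a point): Middle of the drip tray's floor, 90 mm along the stand's -x from the post's axis, 11 mm above the bench; axes as the stand's. The tray is 116 mm (x) by 172 mm (y), its rim 30 mm above the bench.
- swivel (a point): Point on the post's axis at the height of the hook's arm, 265 mm above the bench. 32 mm lower a clamped aluminium collar (33 mm across) carries the stop: a pin with red rubber sleeve, 21 mm from the axis. The collar's setting varies: on the stop, the hook points along the stand's -x, over the tray, give or take 13 degrees; exactly where must be felt or seen.
- hook: Steel swivel hook on the post: boss 27 mm across (250 to 290 mm above the bench) and a 7 mm wire arm pointing along the hook's -x. Origin: turning axis, arm's middle line (265 mm). At the start 75 to 130 degrees clockwise (from above) of its stop; turning it anticlockwise (yaw grows) brings a lug behind the boss onto the red sleeve. It stays where left; friction 0.16 N m (2.2 N at 73 mm).
- buffer (a joint): Angle (rad) by which the rubber stop gives: 0 at rest, 0.071 more per N m of anticlockwise torque on the hook (0.4 mm per N at 73 mm out). Turning against friction alone reads about 0.011; firmly on the stop is over 0.022 (0.31 N m, 4.2 N at 73 mm). More than 16 N of push forces the stop. It does not tell where the stop is.
- hook_seat (a point): Where the rack shall hang: top of the wire in the middle of the hook's dip, 73 mm from the axis, 262.5 mm above the bench. The arm runs level to 58 mm from the axis; the dip's floor runs from 66 to 80 mm, its middle line 6 mm below the arm's.
- hook_tip (a point): Top of the hook's upturned end, 91 mm from the turning axis, 280.5 mm above the bench.
- rack: Empty steel wire rack, 62 mm (x) by 108 mm (y), 61 mm high, 0.2 to 0.4 kg, loose, with an upright blue handle plate in its middle: 8 mm thick (x), 40 mm wide (y), reaching to 167 mm. Origin: centre of the underside, z up. Grip from above by the plate's two side edges, 40 mm apart along y, so that the opening between the fingers stays free. Either face may face the post.
- rack_eye (a point): Middle of the underside of the bar over the plate's opening, 153 mm above the rack's underside: it comes to rest on hook_seat. The opening is 24 mm wide (y) and runs from 113 to 153 mm above the underside; the bar over it is 14 mm high, the strips beside it 8 mm wide.
- vials: Bystander: white block with eight capped sample vials, 64 x 110 mm, 88 mm high, loose. Origin: centre of the underside.
- beaker: Bystander: glass beaker, 72 mm across, 92 mm high, loose. Origin: centre of the underside.
- milk_a: Bystander: white sample bottle with blue cap, 60 mm across, 135 mm high, loose. Origin: centre of the underside.
- milk_b: Bystander: white sample bottle with red cap, 60 mm across, 135 mm high, loose. Origin: centre of the underside.
- tipbox: Bystander: orange pipette tip box with clear lid, 87 x 127 mm, 63 mm high, loose. Origin: centre of the underside.
- timer: Bystander: white bench timer, 66 x 70 mm, 20 mm high, loose. Origin: centre of the underside.

How it is judged:
By the outcome, as a careful person would: the job done as asked, in the order asked, and still so for the second after the job is handed in, with the robot touching nothing.
It also fails if it takes over 72 s, if anything falls off the work surface, if the arm or the gripper's body presses on something with over 40 N, if the wrist force passes 120 N, or if a joint passes its speed limit or range.

## Working session

There is one attempt and no reset: what is moved stays moved. The work goes in short steps, Python scripts to look and compute and a tool call to move; the robot and the scene stay as the last step left them, time stands still between calls to the robot, and variables do not carry over. Pictures are saved under pics/ and viewed, at most 12 in all, crops included, and the job is handed in when it is done.

Besides the shell and the picture viewer there is one more tool, called after "Request:" in YAML: its name, and indented under it one key for each argument. step_arm: Moves the arm, as the interface text tells. Its arguments: {"type":"object","properties":{"delta_rot":{"type":"array","items":{"type":"array","items":{"type":"number"}}},"dp":{"type":"array","items":{"type":"array","items":{"type":"number"}}},"claw":{"type":"array","items":{"type":"number"}},"grip_force":{"type":"number"}},"required":["delta_rot","dp","claw"]}

```bash
mkdir -p pics; cat > h.py <<'E'
import numpy as np, cv2
from plant import robot
def save(n,f):
    d=robot.get_image(n); cv2.imwrite('pics/'+f,d['color'][:,:,::-1]); return d
def px(d,p):
    T=np.linalg.inv(d['extrinsics']); c=T[:3,:3]@np.array(p)+T[:3,3]
    return (d['cx']+d['fx']*c[0]/-c[2], d['cy']+d['fy']*-c[1]/-c[2])
def cloud(d):
    z=d['range_z']; v,u=np.indices(z.shape)
    P=np.stack([(u-d['cx'])/d['fx']*z,-(v-d['cy'])/d['fy']*z,-z],-1)
    W=P@d['extrinsics'][:3,:3].T+d['extrinsics'][:3,3]; W[z==0]=np.nan; return W
E
python3 - <<'E'
from h import *
np.set_printoptions(precision=4,suppress=True)
ims=[]
for n in('scene','top'):
    d=save(n,n+'0.png'); ims.append(d); np.savez('pics/'+n+'0.npz',**d)
    print(n,d['extrinsics'].round(3).tolist(),d['fx'])
    for t in('stand','tray','swivel','hook','hook_seat','hook_tip','rack','rack_eye','vials','beaker','milk_a','tipbox','timer'):
        for r in robot.mark_of(n,t)[:2]: print(t,np.array(r['xyz']),round(r['confidence'],2),np.array(px(d,r['xyz'])).round())
print(robot.get_obs())
E
```

```text
scene [[-0.803, -0.499, 0.327, 0.881], [0.596, -0.671, 0.44, 0.421], [-0.0, 0.548, 0.836, 1.025], [0.0, 0.0, 0.0, 1.0]] 393.4515862735171
stand [ 0.5783 -0.1753  0.0005] 0.9 [214. 190.]
stand [ 0.6196 -0.0982  0.2818] 0.67 [208. 157.]
tray [ 0.4904 -0.1741  0.0134] 0.93 [237. 174.]
swivel [ 0.5785 -0.1812  0.2602] 0.61 [205. 133.]
hook_seat [ 0.6097 -0.1139  0.2657] 0.56 [209. 155.]
hook_tip [ 0.6199 -0.0966  0.2835] 0.66 [209. 157.]
rack [ 0.4955  0.4058 -0.0001] 0.75 [370. 330.]
rack_eye [0.4917 0.4053 0.1552] 0.85 [389. 311.]
vials [ 0.4936  0.2272 -0.0004] 0.73 [322. 275.]
beaker [ 0.6821  0.1948 -0.0013] 0.68 [260. 307.]
milk_a [ 0.7405 -0.0046 -0.0013] 0.64 [200. 261.]
milk_a [ 0.73   -0.1492  0.0015] 0.55 [176. 222.]
tipbox [ 0.6192 -0.4251  0.0007] 0.95 [162. 146.]
tipbox [ 0.7405 -0.0101 -0.0024] 0.39 [199. 260.]
top [[-0.025, 0.98, -0.198, 0.244], [-0.999, -0.029, -0.02, -0.035], [-0.025, 0.197, 0.98, 1.718], [0.0, 0.0, 0.0, 1.0]] 459.5554482471124
stand [ 0.5766 -0.1776 -0.0023] 0.77 [303. 193.]
tray [ 0.4867 -0.181   0.0084] 0.71 [305. 216.]
swivel [ 0.5799 -0.1777  0.265
[... 619 characters left out ...]
_a [ 0.7269 -0.152  -0.0009] 0.74 [295. 155.]
tipbox [ 0.6189 -0.422   0.0031] 0.69 [367. 180.]
tipbox [0.3379 0.2684 0.0001] 0.31 [186. 259.]
timer [0.3378 0.2656 0.002 ] 0.82 [187. 259.]
{'time_s': 1.4, 'joints': array([ 1.0482,  0.6284,  0.0385,  1.5174, -0.027 ,  0.9963, -0.02  ]), 'qd': array([-0.0003, -0.0016,  0.0004, -0.0008,  0.0006,  0.0003,  0.0004]), 'effort': array([ -0.0002, -54.9592,   1.1428, -18.6941,  -0.0525,   0.0157,
         0.    ]), 'eef_pos': array([ 0.2867, -0.5833,  0.2055]), 'tool_rot': array([3.06  , 0.7113, 0.0001]), 'force': array([ 0.2519, -0.2003, -0.4657]), 'moment': array([-0.0254, -0.0079, -0.0297]), 'gripper_force': 0.0, 'finger_gap': 0.09393335620622557}
```

```bash
ls pics
```

```text
scene0.npz
scene0.png
top0.npz
top0.png
```

View pics/scene0.png

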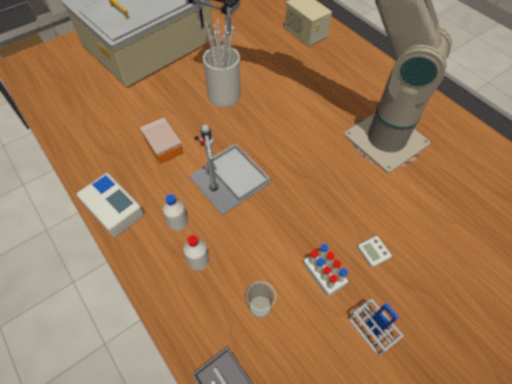

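View pics/top0.png

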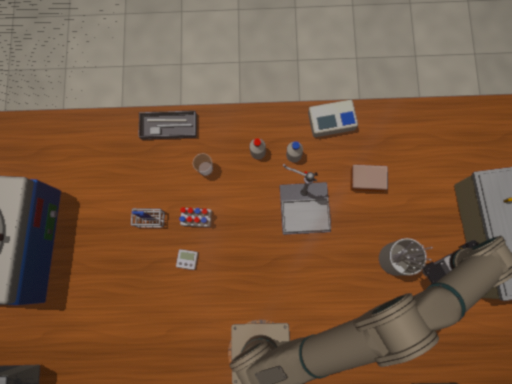

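```bash
python3 - <<'E'
import numpy as np
from h import cloud
np.set_printoptions(precision=4,suppress=True)
for n in('scene','top'):
    d=dict(np.load(f'pics/{n}0.npz')); W=cloud(d); c=d['color'].astype(int)
    blue=(c[...,2]>c[...,0]+50)
    m=blue&(abs(W[...,0]-.495)<.06)&(abs(W[...,1]-.406)<.06)&(W[...,2]>.1)
    P=W[m]; print(n,'plate',len(P),P.mean(0) if len(P) else '')
    t=P[P[:,2]>.157]; q=t[:,:2]; 
    if len(q)>3:
        u,s,v=np.linalg.svd(q-q.mean(0)); pr=(q-q.mean(0))@v.T
        print(q.mean(0),'dir',v[0],np.degrees(np.arctan2(v[0][1],v[0][0])),pr.min(0),pr.max(0),P[:,2].max())
    # hook arm cloud
    r=np.hypot(W[...,0]-.579,W[...,1]+.179)
    m=(r<.1)&(W[...,2]>.245)&(W[...,2]<.3); P=W[m]; rr=r[m]
    far=P[rr>.03]; print('hook arm',len(far),far.mean(0),np.degrees(np.arctan2(far[:,1]+.179,far[:,0]-.579)).mean(), far[far[:,2].argsort()][-3:])
    red=(c[...,0]>c[...,1]+60)&(c[...,0]>c[...,2]+60)&(r<.05)&(W[...,2]>.18)
    print('red',W[red].mean(0) if red.any() else None,red.sum())
E
```

```text
scene plate 173 [0.4952 0.4074 0.1403]
[0.4945 0.4075] dir [0.0225 0.9997] 88.71196552421878 [-0.0185 -0.0053] [0.0187 0.0037] 0.1716256636849568
hook arm 58 [ 0.6034 -0.1218  0.2686] 67.155519658455 [[ 0.6149 -0.0948  0.2803]
 [ 0.6169 -0.096   0.2806]
 [ 0.6186 -0.0934  0.2808]]
red [ 0.5946 -0.1677  0.2537] 18
top plate 25 [0.4933 0.4074 0.162 ]
[0.4932 0.4075] dir [0.1297 0.9916] 82.54820595752057 [-0.0172 -0.0035] [0.0152 0.0042] 0.17442608175204266
hook arm 45 [ 0.6047 -0.1211  0.2674] 66.16153857973073 [[ 0.6197 -0.0934  0.278 ]
 [ 0.6159 -0.0965  0.2795]
 [ 0.6187 -0.0965  0.2813]]
red [ 0.5964 -0.166   0.2575] 6
```

The scene view shows the post and hook at about (207,135), with the hook arm pointing to (209,157). The rack with its blue plate is at (385,318), with the vials beside it and the bottles near (175,212) and (196,252). The top view agrees: post at (310,176), rack at (148,217). I'll raise the arm, turn the tool's y axis onto world y and go round on the +x side.

Request:
step_arm:
  delta_rot:
    - [0,0,0]
    - [0,0,-1]
    - [0,0,-1]
    - [0,0,-1]
    - [0,0,-1]
  dp:
    - [0,0,1]
    - [0,0,1]
    - [0.5,0.3,0.8]
    - [0.8,0.5,0.3]
    - [0.8,0.5,0.3]
  claw: [1,1,1,1,1]
  grip_force: 20

```text
time_s: 1.82
eef_pos: [0.3707, -0.5323, 0.3442]
tool_rot: [3.134, 0.156, 0.003]
force: [1.3, -0.4, -0.5]
finger_gap: 0.0644
gripper_force: 0.0
```

Request:
step_arm:
  delta_rot:
    - [0,0,-1]
    - [0,0,-0.24]
    - [0,0,0]
    - [0,0,0]
    - [0,0,0]
  dp:
    - [0.8,0.5,0]
    - [0.8,0.5,0]
    - [0.8,0.5,0]
    - [0.8,0.5,0]
    - [0.8,0.5,0]
  claw: [1,1,1,1,1]

```text
time_s: 2.23
eef_pos: [0.5321, -0.4301, 0.3417]
tool_rot: [3.141, -0.001, 0.0]
force: [0.1, -0.5, 0.7]
finger_gap: 0.0306
gripper_force: 0.0
```

```bash
python3 - <<'E'
import numpy as np
from h import cloud
np.set_printoptions(precision=4,suppress=True)
for n in('scene','top'):
    d=dict(np.load(f'pics/{n}0.npz')); W=cloud(d)
    r=np.hypot(W[...,0]-.579,W[...,1]+.179)
    m=(r<.03)&(W[...,2]>.2); P=W[m]; print(n,len(P),P[:,2].max(),P[P[:,2]>.28].mean(0))
    g=(abs(W[...,0]-.55)<.2)&(abs(W[...,1]+.18)<.12)&(W[...,2]>.005)&(W[...,2]<.012); P=W[g]; print('plate',P[:,:2].min(0),P[:,:2].max(0))
    import cv2
    if len(P)>10: print(cv2.minAreaRect(P[:,:2].astype('float32')))
from plant import robot
o=robot.get_obs(); print(o['eef_pos'],o['tool_rot'],o['force'],o['joints'],o['time_s'])
E
```

```text
scene 260 0.29376221619616716 [ 0.5789 -0.1738  0.2858]
plate [ 0.3505 -0.2999] [ 0.7483 -0.0607]
((0.5494074821472168, -0.181450754404068), (0.23774883151054382, 0.3962167799472809), 89.20948028564453)
top 131 0.2976546396409361 [ 0.5777 -0.1767  0.2864]
plate [ 0.3503 -0.3   ] [ 0.7499 -0.0602]
((0.5501296520233154, -0.18009281158447266), (0.2390407919883728, 0.3998540937900543), 89.85714721679688)
[ 0.5321 -0.4301  0.3417] [ 3.1414 -0.0007  0.0003] [ 0.0991 -0.522   0.6813] [ 0.5668  0.5922  0.1382  1.2051 -0.0789  1.3491 -0.8721] 2.2333
```

Request:
step_arm:
  delta_rot:
    - [0,0,0]
    - [0,0,0]
    - [0,0,0]
    - [0,0,0]
    - [0,0,0]
  dp:
    - [0.6,0.8,0]
    - [0.6,0.8,0]
    - [0.6,0.8,0]
    - [0.6,0.8,0]
    - [0.27,0.95,0]
  claw: [1,1,1,1,1]

```text
time_s: 2.65
eef_pos: [0.6397, -0.2639, 0.3405]
tool_rot: [3.141, -0.0, 0.001]
force: [-0.8, 0.1, -0.9]
finger_gap: 0.0008
gripper_force: 0.0
```

Request:
step_arm:
  delta_rot:
    - [0,0,0]
    - [0,0,0]
    - [0,0,0]
    - [0,0,0]
    - [0,0,0]
  dp:
    - [0,1,0]
    - [0,1,0]
    - [0,1,0]
    - [0,0.2,-0.5]
    - [0,0,-0.7]
  claw: [1,1,1,1,1]

```text
time_s: 3.07
eef_pos: [0.6402, -0.1316, 0.296]
tool_rot: [-3.14, -0.011, -0.011]
force: [0.2, -0.1, 0.1]
finger_gap: 0.0004
gripper_force: 0.0
```

Request:
step_arm:
  delta_rot:
    - [0,0,0]
    - [0,0,0]
    - [0,0,0]
    - [0,0,0]
  dp:
    - [0,0,-0.6]
    - [0,0,-0.5]
    - [0,0,-0.2]
    - [0,0,0]
  claw: [1,1,1,1]

```text
time_s: 3.4
eef_pos: [0.6362, -0.137, 0.2394]
tool_rot: [-3.141, 0.001, 0.006]
force: [-1.0, 0.1, 0.1]
finger_gap: 0.0006
gripper_force: 0.0
```

```bash
python3 - <<'E'
from h import *
np.set_printoptions(precision=4,suppress=True)
a=save('scene','s1.png');b=save('top','t1.png')
A=cv2.resize(a['color'][60:240,120:320],(400,360))
B=cv2.resize(b['color'][110:245,240:390],(400,360))
cv2.imwrite('pics/c1.png',np.hstack([A,B])[:,:,::-1])
o=robot.get_obs(); print(o['eef_pos'],o['tool_rot'],o['force'],o['finger_gap'])
E
```

```text
[ 0.6381 -0.1376  0.2423] [ 3.1413 -0.0011  0.002 ] [ 0.38   -0.0422 -0.126 ] 0.00011464173625028433
```

View pics/c1.png

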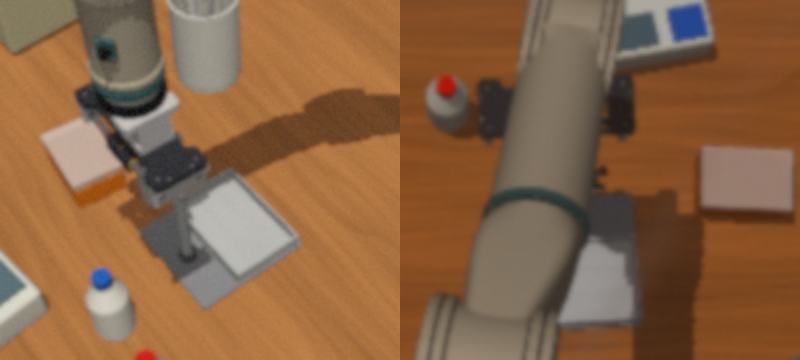

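The finger is down beside the hook, which is hidden in this view by the gripper and arm. Next I sweep it along the arc.

Request:
step_arm:
  delta_rot:
    - [0,0,0]
    - [0,0,0]
    - [0,0,0]
    - [0,0,0]
    - [0,0,0]
  dp:
    - [-0.2,0.24,0]
    - [-0.24,0.2,0]
    - [-0.28,0.16,0]
    - [-0.3,0.11,0]
    - [-0.31,0.06,0]
  claw: [1,1,1,1,1]

```text
time_s: 3.92
eef_pos: [0.5868, -0.1073, 0.244]
tool_rot: [3.14, -0.0, 0.011]
force: [2.7, -2.8, -0.3]
finger_gap: 0.0007
gripper_force: 1.6
```

Request:
step_arm:
  delta_rot:
    - [0,0,0]
    - [0,0,0]
    - [0,0,0]
    - [0,0,0]
    - [0,0,0]
  dp:
    - [-0.32,0,0]
    - [-0.31,-0.06,0]
    - [-0.3,-0.11,0]
    - [-0.28,-0.16,0]
    - [-0.24,-0.2,0]
  claw: [1,1,1,1,1]

```text
time_s: 4.33
eef_pos: [0.5289, -0.1277, 0.244]
tool_rot: [3.141, 0.001, 0.012]
force: [2.6, 1.4, 0.8]
finger_gap: 0.0005
gripper_force: 1.4
```

Request:
step_arm:
  delta_rot:
    - [0,0,0]
    - [0,0,0]
  dp:
    - [0,0,0]
    - [0,0,0]
  claw: [1,1]

```text
time_s: 4.5
eef_pos: [0.5264, -0.1283, 0.2425]
tool_rot: [3.141, -0.003, 0.002]
force: [-0.2, 0.5, 1.1]
finger_gap: 0.0005
gripper_force: 0.0
```

```bash
python3 - <<'E'
from h import *
np.set_printoptions(precision=4,suppress=True)
a=save('scene','s2.png');b=save('top','t2.png')
for d in(a,b):
    W=cloud(d); r=np.hypot(W[...,0]-.579,W[...,1]+.178)
    m=(r<.1)&(r>.02)&(W[...,2]>.245)&(W[...,2]<.29); P=W[m]; print(len(P)); an=np.degrees(np.arctan2(P[:,1]+.178,P[:,0]-.579))%360; print(np.histogram(an,bins=range(0,361,20))[0])
for n in('scene','top'):
  for t in('hook_tip','hook_seat'):
    for q in robot.mark_of(n,t)[:2]: print(n,t,np.array(q['xyz']),q['confidence'])
o=robot.get_obs(); print(o['eef_pos'],o['tool_rot'],o['force'],o['finger_gap'])
E
```

```text
167
[  0   6   6   0   0   0 110  41   0   0   0   0   0   0   0   0   4   0]
0
[0 0 0 0 0 0 0 0 0 0 0 0 0 0 0 0 0 0]
scene hook_seat [ 0.5119 -0.1427  0.2624] 0.72
scene hook_seat [0.6836 0.1952 0.0027] 0.27
top hook_tip [0.494  0.4072 0.0004] 0.43
top hook_seat [0.6851 0.1904 0.0042] 0.55
[ 0.5264 -0.1276  0.2411] [-3.1416  0.0001  0.0012] [-0.0696 -0.4973  0.2795] 0.0004658338853236564
```

Request:
step_arm:
  delta_rot:
    - [0,0,0]
    - [0,0,0]
    - [0,0,0]
    - [0,0,0]
    - [0,0,0]
  dp:
    - [-0.05,-0.06,0]
    - [-0.05,-0.06,0]
    - [-0.05,-0.06,0]
    - [-0.04,-0.06,0]
    - [-0.04,-0.06,0]
  claw: [1,1,1,1,1]

```text
time_s: 5.22
eef_pos: [0.5174, -0.1398, 0.2416]
tool_rot: [-3.141, 0.001, -0.001]
force: [1.6, 2.3, 0.4]
finger_gap: 0.0006
gripper_force: 1.1
```

Request:
step_arm:
  delta_rot:
    - [0,0,0]
    - [0,0,0]
    - [0,0,0]
    - [0,0,0]
    - [0,0,0]
  dp:
    - [-0.02,-0.04,0]
    - [-0.02,-0.04,0]
    - [-0.02,-0.04,0]
    - [-0.02,-0.04,0]
    - [-0.02,-0.04,0]
  claw: [1,1,1,1,1]

```text
time_s: 5.63
eef_pos: [0.5131, -0.1478, 0.2415]
tool_rot: [-3.141, 0.001, -0.0]
force: [1.8, 1.2, 0.6]
finger_gap: 0.0005
gripper_force: 1.1
```

Request:
step_arm:
  delta_rot:
    - [0,0,0]
    - [0,0,0]
    - [0,0,0]
  dp:
    - [0,-0.04,0]
    - [0,-0.04,0]
    - [0,-0.04,0]
  claw: [1,1,1]

```text
time_s: 5.88
eef_pos: [0.5122, -0.1524, 0.2413]
tool_rot: [-3.141, 0.001, 0.003]
force: [0.3, 1.5, 1.4]
finger_gap: 0.0002
gripper_force: 1.1
```

Request:
step_arm:
  delta_rot:
    - [0,0,0]
    - [0,0,0]
    - [0,0,0]
  dp:
    - [-0.02,-0.03,0]
    - [-0.01,-0.03,0]
    - [-0.01,-0.03,0]
  claw: [1,1,1]

```text
time_s: 6.13
eef_pos: [0.5114, -0.1562, 0.2414]
tool_rot: [-3.142, 0.001, 0.0]
force: [0.7, 2.8, -0.2]
finger_gap: 0.0005
gripper_force: 1.1
```

Request:
step_arm:
  delta_rot:
    - [0,0,0]
    - [0,0,0]
    - [0,0,0]
  dp:
    - [-0.02,-0.03,0]
    - [-0.01,-0.03,0]
    - [-0.01,-0.03,0]
  claw: [1,1,1]

```text
time_s: 6.38
eef_pos: [0.5103, -0.1599, 0.2416]
tool_rot: [3.141, -0.001, 0.002]
force: [2.7, 2.6, 0.6]
finger_gap: 0.0002
gripper_force: 1.1
```

Request:
step_arm:
  delta_rot:
    - [0,0,0]
    - [0,0,0]
    - [0,0,0]
  dp:
    - [-0.01,-0.03,0]
    - [-0.01,-0.03,0]
    - [0,-0.03,0]
  claw: [1,1,1]

```text
time_s: 6.63
eef_pos: [0.509, -0.1634, 0.2415]
tool_rot: [-3.141, 0.001, 0.0]
force: [1.1, 2.0, 0.3]
finger_gap: 0.0004
gripper_force: 1.2
```

Request:
step_arm:
  delta_rot:
    - [0,0,0]
    - [0,0,0]
  dp:
    - [-0.01,-0.03,0]
    - [0,-0.03,0]
  claw: [1,1]

```text
time_s: 6.8
eef_pos: [0.5087, -0.1657, 0.2415]
tool_rot: [-3.141, 0.001, -0.0]
force: [0.4, 2.3, -0.4]
finger_gap: 0.0003
gripper_force: 1.3
```

Request:
step_arm:
  delta_rot:
    - [0,0,0]
    - [0,0,0]
  dp:
    - [0,-0.03,0]
    - [0,-0.03,0]
  claw: [1,1]

```text
time_s: 6.97
eef_pos: [0.5087, -0.1681, 0.2415]
tool_rot: [-3.141, 0.001, 0.0]
force: [1.7, 2.3, 0.7]
finger_gap: 0.0009
gripper_force: 1.3
```

Request:
step_arm:
  delta_rot:
    - [0,0,0]
    - [0,0,0]
  dp:
    - [0,-0.03,0]
    - [0,-0.03,0]
  claw: [1,1]

```text
time_s: 7.13
eef_pos: [0.5088, -0.1706, 0.2415]
tool_rot: [-3.141, 0.001, -0.0]
force: [0.9, 2.5, 0.5]
finger_gap: 0.0006
gripper_force: 1.3
```

```bash
python3 - <<'E'
from h import *
np.set_printoptions(precision=4,suppress=True)
d=save('scene','s3.png')
for t in('hook_tip','hook_seat'):
    for q in robot.mark_of('scene',t)[:2]: print(t,np.array(q['xyz']),q['confidence'])
for t in('buffer',):
    for q in robot.find_in('scene',t)[:2]: print(t,np.array(q['xyz']),q['confidence'])
F=[]
for _ in range(4): robot.get_image('top'); F.append(robot.get_obs()['force'])
print(np.array(F),robot.get_obs()['eef_pos'])
cv2.imwrite('pics/c3.png',cv2.resize(d['color'][70:220,130:290],(800,600)[::1],interpolation=cv2.INTER_CUBIC)[:,:,::-1])
E
```

```text
hook_tip [ 0.4908 -0.1906  0.284 ] 0.69
hook_seat [ 0.5066 -0.185   0.2634] 0.6
buffer [ 0.5809 -0.1727  0.2644] 0.75
[[ 1.6126  1.902   0.5832]
 [ 1.3173  2.4791 -0.2745]
 [ 0.6995  1.6409 -0.0624]
 [ 0.8889  2.3127 -0.3357]] [ 0.5086 -0.1707  0.2414]
```

View pics/c3.png

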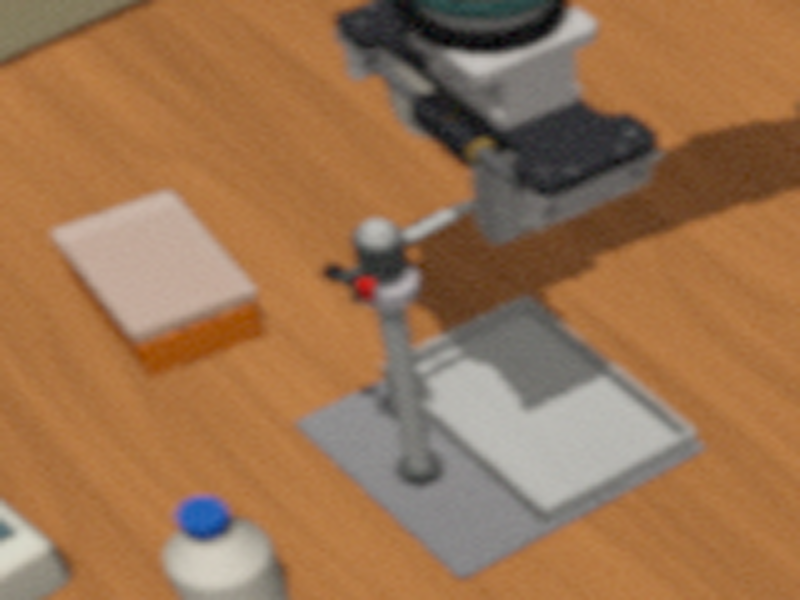

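The picture shows the dark lug at (335,270) close to the red sleeve at (365,288), but not yet on it. I'll keep pressing in small steps.

Request:
step_arm:
  delta_rot:
    - [0,0,0]
    - [0,0,0]
  dp:
    - [0,-0.03,0]
    - [0,-0.03,0]
  claw: [1,1]

```text
time_s: 7.7
eef_pos: [0.5087, -0.1727, 0.2415]
tool_rot: [-3.141, 0.0, 0.0]
force: [2.0, 2.7, 0.9]
finger_gap: 0.0004
gripper_force: 1.3
```

Request:
step_arm:
  delta_rot:
    - [0,0,0]
    - [0,0,0]
  dp:
    - [0,-0.03,0]
    - [0.01,-0.03,0]
  claw: [1,1]

```text
time_s: 7.87
eef_pos: [0.509, -0.1753, 0.2414]
tool_rot: [-3.141, 0.001, 0.0]
force: [0.5, 4.4, 0.3]
finger_gap: 0.0003
gripper_force: 1.6
```

Request:
step_arm:
  delta_rot:
    - [0,0,0]
    - [0,0,0]
  dp:
    - [0,-0.03,0]
    - [0,-0.03,0]
  claw: [1,1]

```text
time_s: 8.03
eef_pos: [0.5091, -0.1766, 0.2414]
tool_rot: [-3.14, -0.0, 0.001]
force: [0.1, 5.9, 0.8]
finger_gap: 0.0006
gripper_force: 3.0
```

Request:
step_arm:
  delta_rot:
    - [0,0,0]
    - [0,0,0]
    - [0,0,0]
  dp:
    - [0,-0.03,0]
    - [0,0,0]
    - [0,0,0]
  claw: [1,1,1]

```text
time_s: 8.28
eef_pos: [0.5092, -0.1769, 0.2413]
tool_rot: [-3.139, -0.001, 0.001]
force: [0.7, 7.9, 1.4]
finger_gap: 0.0002
gripper_force: 3.2
```

```bash
python3 - <<'E'
from h import *
np.set_printoptions(precision=4,suppress=True)
F=[]
for _ in range(3): d=robot.get_image('scene'); F.append(robot.get_obs()['force'])
print(np.array(F),robot.get_obs()['eef_pos'])
cv2.imwrite('pics/c4.png',cv2.resize(d['color'][110:170,180:260],(800,600),interpolation=cv2.INTER_CUBIC)[:,:,::-1])
E
```

```text
[[1.331  7.0587 0.7017]
 [1.5961 7.0466 1.0864]
 [1.0955 6.5719 1.1237]] [ 0.5092 -0.1769  0.2413]
```

View pics/c4.png

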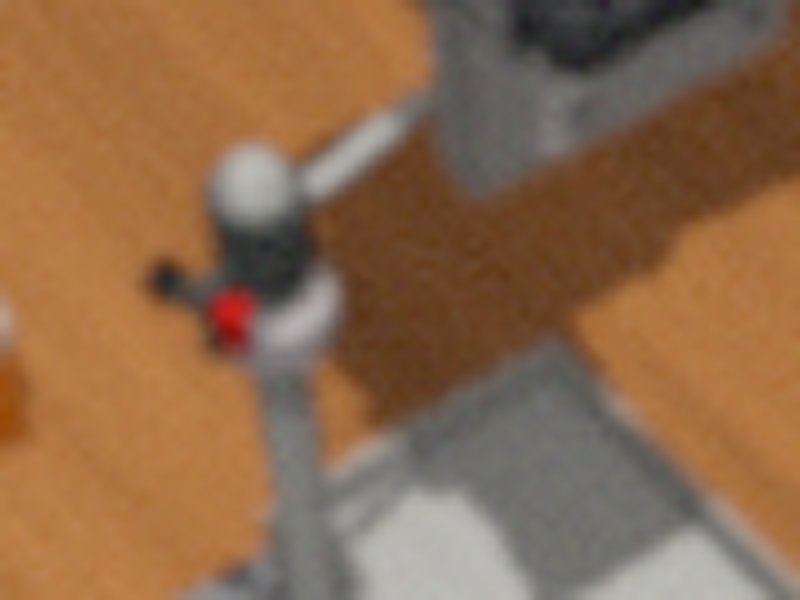

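The lug (190,290) now lies against the red sleeve (232,318), with a steady 7 N, which is above 4.2 N and well below 16 N. I'll back off and go to the rack, using the uncovered view to measure the hook.

Request:
step_arm:
  delta_rot:
    - [0,0,0]
    - [0,0,0]
    - [0,0,0]
    - [0,0,0]
    - [0,0,0]
  dp:
    - [0,0.15,0]
    - [0,0.4,0]
    - [0,0.7,0]
    - [0,1,0]
    - [0,1,0]
  claw: [1,1,1,1,1]

```text
time_s: 8.85
eef_pos: [0.5087, -0.0503, 0.2414]
tool_rot: [3.139, -0.007, -0.0]
force: [0.9, 0.2, 0.2]
finger_gap: 0.0008
gripper_force: 0.0
```

Request:
step_arm:
  delta_rot:
    - [0,0,0]
    - [0,0,0]
    - [0,0,0]
    - [0,0,0]
    - [0,0,0]
  dp:
    - [0,0.8,0.5]
    - [0,0.8,0.5]
    - [0,0.9,0]
    - [0,0.9,0]
    - [0,0.9,0]
  claw: [0,0,0,0,0]

```text
time_s: 9.27
eef_pos: [0.5094, 0.1229, 0.282]
tool_rot: [3.139, -0.003, 0.003]
force: [1.9, 0.2, -0.2]
finger_gap: 0.0306
gripper_force: 0.0
```

Request:
step_arm:
  delta_rot:
    - [0,0,0]
    - [0,0,0]
    - [0,0,0]
    - [0,0,0]
    - [0,0,0]
  dp:
    - [0,1,0]
    - [0,1,0]
    - [-0.1,1,0]
    - [-0.1,0.8,0]
    - [-0.1,0.5,0]
  claw: [0,0,0,0,0]

```text
time_s: 9.68
eef_pos: [0.4967, 0.2981, 0.2811]
tool_rot: [3.141, 0.004, 0.001]
force: [0.6, -0.2, 0.1]
finger_gap: 0.0634
gripper_force: 0.0
```

```bash
python3 - <<'E'
from h import *
np.set_printoptions(precision=4,suppress=True)
cs={}
for n in('scene','top'):
    for k in range(2):
        d=robot.get_image(n)
        for t in('swivel','hook_tip','hook_seat','rack_eye','stand'):
            for q in robot.mark_of(n,t)[:1]: print(n,t,np.array(q['xyz']),round(q['confidence'],2))
    cv2.imwrite(f'pics/{n}5.png',d['color'][:,:,::-1])
    W=cloud(d); a=np.array([.579,-.178]); r=np.hypot(W[...,0]-a[0],W[...,1]-a[1])
    m=(r<.1)&(r>.025)&(W[...,2]>.252)&(W[...,2]<.3)&(W[...,0]<a[0]); P=W[m]; an=np.degrees(np.arctan2(P[:,1]-a[1],P[:,0]-a[0]))%360
    print('arm',len(P),np.median(an),an.std()); far=P[r[m]>.083]; print('tip',far.mean(0))
    q=P[:,:2]; u,s,v=np.linalg.svd(q-q.mean(0)); print('line',q.mean(0),v[0],np.degrees(np.arctan2(v[0][1],v[0][0])))
    c=d['color'].astype(int); m=(c[...,2]>c[...,0]+50)&(abs(W[...,0]-.495)<.04)&(abs(W[...,1]-.406)<.04)&(W[...,2]>.157); P=W[m]
    if len(P): print('plate',P.mean(0),P.min(0),P.max(0))
print(robot.get_obs()['eef_pos'],robot.get_obs()['finger_gap'])
E
```

```text
scene swivel [ 0.5815 -0.1785  0.2603] 0.85
scene hook_tip [ 0.4889 -0.1955  0.2809] 0.52
scene hook_seat [ 0.5038 -0.1905  0.2625] 0.57
scene rack_eye [ 0.5063 -0.1944  0.2626] 0.61
scene stand [ 0.5811 -0.1769  0.0026] 0.59
scene swivel [ 0.579  -0.1795  0.2642] 0.72
scene hook_tip [ 0.4886 -0.1961  0.2842] 0.79
scene hook_seat [ 0.503  -0.1934  0.2622] 0.79
scene rack_eye [0.4933 0.4073 0.1527] 0.59
scene stand [ 0.5811 -0.1766  0.0044] 0.82
arm 74 188.47720548253943 2.341101631353818
tip [ 0.4908 -0.1922  0.2717]
line [ 0.5162 -0.1876] [0.983  0.1835] 10.576499114875702
plate [0.4943 0.4077 0.1659] [0.4894 0.389  0.1578] [0.4983 0.4262 0.1713]
top swivel [ 0.5774 -0.1803  0.2646] 0.66
top stand [ 0.5761 -0.1795  0.0016] 0.61
top swivel [ 0.5784 -0.181   0.2657] 0.95
top hook_tip [ 0.4884 -0.1942  0.2768] 0.65
top hook_seat [ 0.5071 -0.1955  0.2641] 0.57
top rack_eye [ 0.49   -0.1802  0.0105] 0.71
top stand [ 0.578  -0.1819 -0.0006] 0.91
arm 46 189.19379118507584 2.695644751538157
tip [ 0.4924 -0.1929  0.2743]
line [ 0.5216 -0.1874] [-0.9832 -0.1825] -169.48310930140096
[0.4971 0.2951 0.2814] 0.09402023722428825
```

The networks and the depth cloud agree: the hook now points at about 190°, with the seat near (0.506,-0.191) and heights as given. The plate centre is near (0.494,0.4075).

Request:
step_arm:
  delta_rot:
    - [0,0,0]
    - [0,0,0]
    - [0,0,0]
    - [0,0,0]
    - [0,0,0]
  dp:
    - [-0.08,0.8,0]
    - [0,0.8,0]
    - [0,0.8,0]
    - [0,0.4,-0.3]
    - [0,0,-0.6]
  claw: [0,0,0,0,0]

```text
time_s: 11.3
eef_pos: [0.4937, 0.4141, 0.2473]
tool_rot: [-3.134, -0.009, -0.006]
force: [0.5, 0.0, -0.0]
finger_gap: 0.0941
gripper_force: 0.0
```

Request:
step_arm:
  delta_rot:
    - [0,0,0]
    - [0,0,0]
    - [0,0,0]
    - [0,0,0]
    - [0,0,0]
  dp:
    - [0,0,-0.7]
    - [0,0,-0.7]
    - [0,0,-0.7]
    - [0,0,-0.5]
    - [0,0,0]
  claw: [0,0,0,0,0]

```text
time_s: 11.72
eef_pos: [0.4912, 0.4049, 0.1369]
tool_rot: [3.136, -0.0, -0.01]
force: [-0.4, -1.3, -1.2]
finger_gap: 0.0941
gripper_force: 0.0
```

```bash
python3 - <<'E'
from h import *
np.set_printoptions(precision=4,suppress=True)
d=save('scene','s6.png'); o=robot.get_obs(); print(o['eef_pos'],o['tool_rot'],o['force'],o['finger_gap'])
W=cloud(d);c=d['color'].astype(int); m=(c[...,2]>c[...,0]+50)&(abs(W[...,0]-.495)<.04)&(abs(W[...,1]-.406)<.04)&(W[...,2]>.1); P=W[m]; print('plate',len(P),P.mean(0),P.min(0),P.max(0))
E
```

```text
[0.4926 0.406  0.1394] [ 3.1384 -0.0006 -0.0056] [0.1756 0.5384 0.679 ] 0.09399704143257165
plate 147 [0.4956 0.4074 0.136 ] [0.4912 0.3902 0.1001] [0.4988 0.4244 0.1717]
```

Request:
step_arm:
  delta_rot:
    - [0,0,0]
    - [0,0,0]
    - [0,0,0]
    - [0,0,0]
    - [0,0,0]
  dp:
    - [0.04,0.03,-0.28]
    - [0,0,0]
    - [0,0,0]
    - [0,0,0]
    - [0,0,0]
  claw: [0,0,1,1,1]
  grip_force: 25

```text
time_s: 12.18
eef_pos: [0.496, 0.4087, 0.1313]
tool_rot: [-3.14, 0.001, -0.002]
force: [-0.2, -0.3, -0.0]
finger_gap: 0.0776
gripper_force: 0.0
```

Request:
step_arm:
  delta_rot:
    - [0,0,0]
    - [0,0,0]
    - [0,0,0]
    - [0,0,0]
    - [0,0,0]
  dp:
    - [0,0,0]
    - [0,0,0]
    - [0,0,0]
    - [0,0,0]
    - [0,0,0]
  claw: [1,1,1,1,1]

```text
time_s: 12.6
eef_pos: [0.4955, 0.4082, 0.1303]
tool_rot: [-3.142, 0.001, -0.0]
force: [0.6, -0.6, 0.5]
finger_gap: 0.0441
gripper_force: 0.0
```

```bash
python3 - <<'E'
from h import *
np.set_printoptions(precision=4,suppress=True)
o=robot.get_obs(); print(o['eef_pos'],o['tool_rot'],o['force'],o['finger_gap'],o['gripper_force'])
d=save('scene','s7.png');cv2.imwrite('pics/c7.png',cv2.resize(d['color'][260:370,320:450],(780,600),interpolation=cv2.INTER_CUBIC)[:,:,::-1])
E
```

```text
[0.4955 0.4082 0.1303] [-3.1416  0.0008 -0.0001] [ 0.5683 -0.6132  0.5235] 0.04405109596447679 0.0
```

View pics/c7.png

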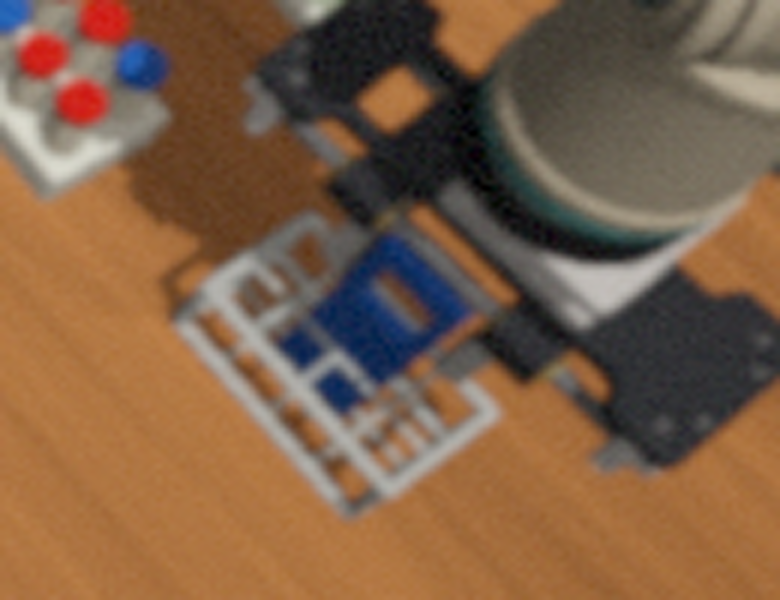

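The fingers stand at either side of the blue plate, near (390,235) and (480,350), with the opening free between them at (400,300). I'll finish closing and lift.

Request:
step_arm:
  delta_rot:
    - [0,0,0]
    - [0,0,0]
    - [0,0,0]
    - [0,0,0]
  dp:
    - [0,0,0]
    - [0,0,0]
    - [0,0,0]
    - [0,0,0]
  claw: [1,1,1,1]

```text
time_s: 12.98
eef_pos: [0.4955, 0.408, 0.1302]
tool_rot: [3.141, -0.001, -0.0]
force: [0.1, -1.9, -0.0]
finger_gap: 0.0398
gripper_force: 25.0
```

Request:
step_arm:
  delta_rot:
    - [0,0,0]
    - [0,0,0]
    - [0,0,0]
    - [0,0,0]
    - [0,0,0]
  dp:
    - [0,0,0.1]
    - [0,0,0.3]
    - [0,0,0.6]
    - [0,0,0.8]
    - [0,0,0.8]
  claw: [1,1,1,1,1]

```text
time_s: 13.4
eef_pos: [0.4949, 0.4081, 0.2355]
tool_rot: [3.141, -0.0, -0.002]
force: [0.1, -0.0, -2.7]
finger_gap: 0.0397
gripper_force: 25.0
```

Request:
step_arm:
  delta_rot:
    - [0,0,0]
    - [0,0,0]
    - [0,0,0]
  dp:
    - [0,0,0.8]
    - [0,0,0.3]
    - [0,0,0]
  claw: [1,1,1]

```text
time_s: 13.65
eef_pos: [0.4973, 0.41, 0.2833]
tool_rot: [-3.136, 0.001, -0.01]
force: [0.6, 0.6, -3.3]
finger_gap: 0.0396
gripper_force: 25.0
```

```bash
python3 - <<'E'
from h import *
np.set_printoptions(precision=4,suppress=True)
d=save('scene','s8.png'); o=robot.get_obs(); print(o['eef_pos'],o['tool_rot'],o['force'],o['finger_gap'],o['gripper_force'])
W=cloud(d);c=d['color'].astype(int); m=(c[...,2]>c[...,0]+50)&(abs(W[...,0]-.495)<.04)&(abs(W[...,1]-.406)<.04)&(W[...,2]>.21); P=W[m]; print('plate',len(P),P.mean(0),P.min(0),P.max(0))
A=np.c_[P[:,2],np.ones(len(P))]; print('x vs z slope',np.linalg.lstsq(A,P[:,0],rcond=None)[0], 'y',np.linalg.lstsq(np.c_[P[:,1],np.ones(len(P))],P[:,0],rcond=None)[0])
for t in('rack_eye','rack'):
    for q in robot.mark_of('scene',t)[:1]: print(t,np.array(q['xyz']),q['confidence'])
E
```

```text
[0.4961 0.409  0.2805] [-3.1387  0.0005 -0.0046] [ 0.2201  1.4958 -2.9233] 0.03997056099560387 24.99022699892521
plate 386 [0.498  0.4104 0.2729] [0.4921 0.3907 0.2184] [0.5005 0.4292 0.327 ]
x vs z slope [-0.0164  0.5025] y [0.0439 0.48  ]
rack_eye [0.4952 0.4082 0.3041] 0.58
rack [0.4943 0.4063 0.1528] 0.64
```

Request:
step_arm:
  delta_rot:
    - [0,0,0]
    - [0,0,0.5]
    - [0,0,0.5]
    - [0,0,0.5]
    - [0,0,0.5]
  dp:
    - [-0.1,-0.3,0]
    - [-0.2,-0.6,0]
    - [-0.25,-0.8,0]
    - [-0.3,-0.8,0]
    - [-0.3,-0.8,0]
  claw: [1,1,1,1,1]

```text
time_s: 14.22
eef_pos: [0.4477, 0.2742, 0.2762]
tool_rot: [3.127, 0.277, -0.006]
force: [-0.3, 0.0, -2.2]
finger_gap: 0.0397
gripper_force: 25.0
```

Request:
step_arm:
  delta_rot:
    - [0,0,0]
    - [0,0,0]
    - [0,0,0]
    - [0,0,0]
    - [0,0,0]
  dp:
    - [0,-0.9,0]
    - [0,-0.9,0]
    - [0,-0.9,0]
    - [0,-0.9,0]
    - [0,-0.9,0]
  claw: [1,1,1,1,1]

```text
time_s: 14.63
eef_pos: [0.4479, 0.0943, 0.2768]
tool_rot: [3.129, 0.274, -0.005]
force: [1.5, 0.1, -3.0]
finger_gap: 0.0396
gripper_force: 25.0
```

Request:
step_arm:
  delta_rot:
    - [0,0,0]
    - [0,0,0]
    - [0,0,0]
    - [0,0,0]
    - [0,0,0]
  dp:
    - [0,-0.9,0]
    - [0,-0.9,0]
    - [0,-0.9,0]
    - [0,-0.9,0]
    - [0,-0.8,0]
  claw: [1,1,1,1,1]

```text
time_s: 15.05
eef_pos: [0.4479, -0.082, 0.2769]
tool_rot: [-3.13, -0.271, 0.005]
force: [0.5, 0.4, -3.7]
finger_gap: 0.0396
gripper_force: 25.0
```

Request:
step_arm:
  delta_rot:
    - [0,0,0]
    - [0,0,0]
    - [0,0,0]
    - [0,0,0]
    - [0,0,0]
  dp:
    - [0,-0.7,0]
    - [0,-0.5,0]
    - [0,-0.4,0]
    - [0,0,0]
    - [0,0,0]
  claw: [1,1,1,1,1]

```text
time_s: 15.47
eef_pos: [0.4484, -0.1438, 0.277]
tool_rot: [-3.129, -0.27, 0.005]
force: [-0.2, 0.3, -2.6]
finger_gap: 0.0401
gripper_force: 25.0
```

```bash
cat > m.py <<'E'
from h import *
import sys
np.set_printoptions(precision=4,suppress=True)
d=save('scene',sys.argv[1]); o=robot.get_obs(); e=o['eef_pos']; print(e,o['tool_rot'],o['force'],o['finger_gap'],o['gripper_force'])
for t in('rack_eye','hook_seat','hook_tip','swivel'):
    for q in robot.mark_of('scene',t)[:1]: print(t,np.array(q['xyz']),q['confidence'])
robot.get_image('top')
for t in('rack_eye','hook_seat','hook_tip'):
    for q in robot.mark_of('top',t)[:1]: print('top',t,np.array(q['xyz']),q['confidence'])
W=cloud(d);c=d['color'].astype(int); m=(c[...,2]>c[...,0]+50)&(np.hypot(W[...,0]-e[0],W[...,1]-e[1])<.05)&(W[...,2]>.2); P=W[m]; print('plate',len(P),P.mean(0),P.min(0),P.max(0))
a=np.array([.579,-.179]); r=np.hypot(W[...,0]-a[0],W[...,1]-a[1]); m=(r<.065)&(r>.025)&(W[...,2]>.255)&(W[...,2]<.3)&(W[...,0]<a[0]); P=W[m]; print('arm ang',len(P),np.median(np.degrees(np.arctan2(P[:,1]-a[1],P[:,0]-a[0]))%360), P.mean(0))
cv2.imwrite('pics/c'+sys.argv[1],cv2.resize(d['color'][90:210,170:330],(800,600),interpolation=cv2.INTER_CUBIC)[:,:,::-1])
E
python3 m.py s9.png
```

```text
[ 0.4487 -0.1427  0.2772] [-3.1281 -0.2731  0.0038] [ 0.5655  0.7474 -2.8979] 0.04007564044143741 24.98836822807789
rack_eye [ 0.4455 -0.1467  0.3005] 0.8
hook_seat [ 0.5074 -0.1925  0.2638] 0.61
hook_tip [ 0.4883 -0.198   0.2829] 0.72
swivel [ 0.5768 -0.1764  0.2617] 0.75
plate 193 [ 0.4489 -0.143   0.2585] [ 0.4432 -0.1624  0.2141] [ 0.453  -0.1217  0.3172]
arm ang 39 186.5932058140903 [ 0.5347 -0.184   0.2681]
```

View pics/cs9.png

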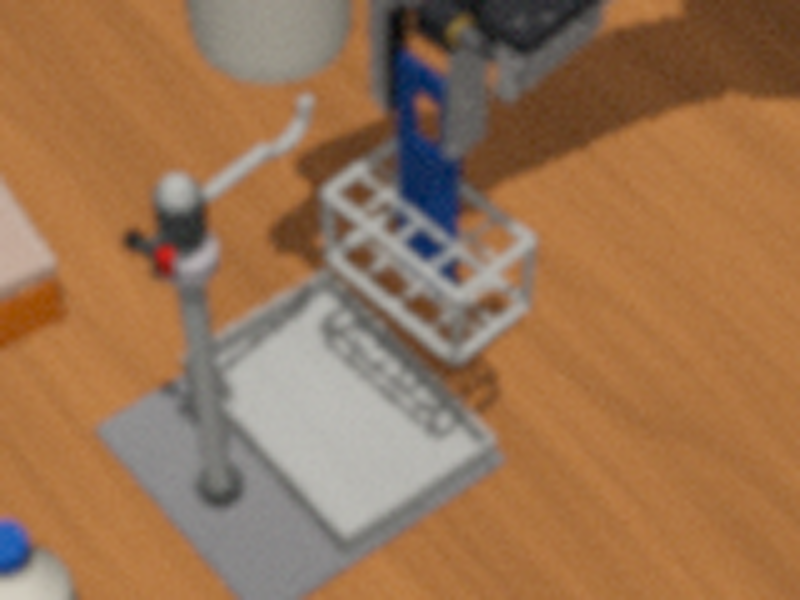

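The rack hangs straight in the gripper with its opening at (428,118). The hook tip is at (305,100), and the lug still touches the red sleeve at (160,255). Next I line up outside the tip.

Request:
step_arm:
  delta_rot:
    - [0,0,0]
    - [0,0,0]
    - [0,0,0]
    - [0,0,0]
    - [0,0,0]
  dp:
    - [0,-0.5,0]
    - [0,-0.6,0]
    - [0,-0.4,-0.16]
    - [0,0,-0.16]
    - [0,0,0]
  claw: [1,1,1,1,1]

```text
time_s: 16.33
eef_pos: [0.4485, -0.2038, 0.2643]
tool_rot: [-3.129, -0.27, 0.004]
force: [-0.4, 0.9, -2.7]
finger_gap: 0.04
gripper_force: 25.0
```

Request:
step_arm:
  delta_rot:
    - [0,0,0]
    - [0,0,0]
  dp:
    - [0,0,0]
    - [0,0,0]
  claw: [1,1]

```text
time_s: 16.5
eef_pos: [0.4498, -0.2025, 0.2656]
tool_rot: [-3.129, -0.276, -0.0]
force: [-1.3, 0.8, -2.4]
finger_gap: 0.04
gripper_force: 25.0
```

```bash
python3 m.py s10.png
```

```text
[ 0.4499 -0.2026  0.2657] [-3.129  -0.2758 -0.0008] [-0.3596  0.2477 -2.5841] 0.0394459956597266 24.99186582863331
rack_eye [ 0.4468 -0.1996  0.2899] 0.83
hook_seat [ 0.5062 -0.1918  0.2619] 0.53
hook_tip [ 0.4914 -0.1971  0.2834] 0.55
swivel [ 0.58   -0.1744  0.2653] 0.83
top hook_seat [ 0.5057 -0.1944  0.2675] 0.44
plate 177 [ 0.4503 -0.2013  0.2468] [ 0.4447 -0.2224  0.2022] [ 0.4549 -0.181   0.3075]
arm ang 40 186.36034187201602 [ 0.5342 -0.1841  0.2678]
```

View pics/cs10.png

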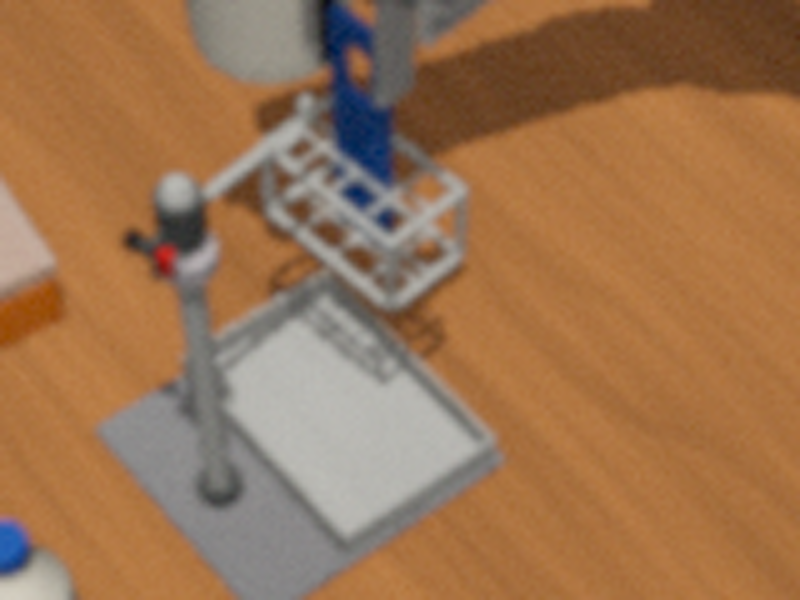

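The opening, at (358,62), is in line with the tip at (305,100), and the heights leave about 7 mm above and below. I'll move in along the hook.

Request:
step_arm:
  delta_rot:
    - [0,0,0]
    - [0,0,0]
    - [0,0,0]
    - [0,0,0]
    - [0,0,0]
  dp:
    - [0.15,0.03,0]
    - [0.2,0.04,0]
    - [0.2,0.04,0]
    - [0.2,0.04,0]
    - [0.1,0.02,0]
  claw: [1,1,1,1,1]

```text
time_s: 17.37
eef_pos: [0.4855, -0.1963, 0.2653]
tool_rot: [-3.129, -0.275, -0.002]
force: [-0.0, 1.1, -3.0]
finger_gap: 0.0398
gripper_force: 25.0
```

Request:
step_arm:
  delta_rot:
    - [0,0,0]
    - [0,0,0]
    - [0,0,0]
    - [0,0,0]
    - [0,0,0]
  dp:
    - [0.15,0.03,0]
    - [0.2,0.04,0]
    - [0.15,0.03,0]
    - [0.1,0.02,0]
    - [0,0,0]
  claw: [1,1,1,1,1]

```text
time_s: 17.78
eef_pos: [0.5086, -0.1917, 0.2653]
tool_rot: [-3.129, -0.275, -0.001]
force: [0.4, 0.2, -2.9]
finger_gap: 0.0399
gripper_force: 25.0
```

```bash
python3 m.py s11.png
```

```text
[ 0.5078 -0.192   0.2653] [-3.1296 -0.2738  0.0003] [ 0.0326 -0.1142 -2.6569] 0.03997854818305203 24.991698637604713
rack_eye [ 0.5074 -0.1955  0.2879] 0.81
hook_seat [ 0.5058 -0.1922  0.262 ] 0.8
hook_tip [0.493  0.2285 0.0005] 0.51
swivel [ 0.5826 -0.1795  0.2613] 0.64
plate 159 [ 0.509  -0.1899  0.2477] [ 0.5031 -0.2109  0.2001] [ 0.5133 -0.1692  0.3048]
arm ang 40 186.55438847850417 [ 0.5342 -0.1843  0.2679]
```

View pics/cs11.png

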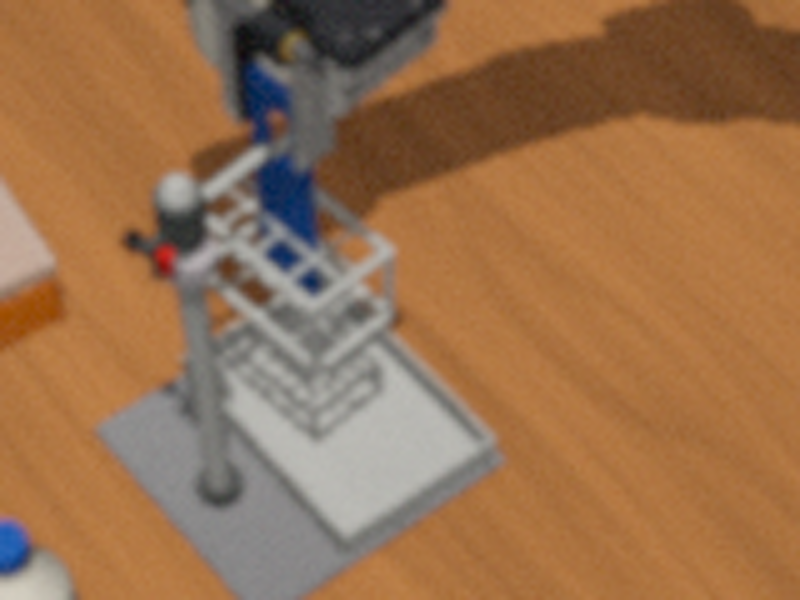

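The hook arm passes through the opening at (275,140), and the eye is over the seat within about 2 mm. I'll lower slowly and watch the vertical force.

Request:
step_arm:
  delta_rot:
    - [0,0,0]
    - [0,0,0]
    - [0,0,0]
    - [0,0,0]
    - [0,0,0]
  dp:
    - [0,0,-0.1]
    - [0,0,-0.15]
    - [0,0,-0.15]
    - [0,0,-0.1]
    - [0,0,0]
  claw: [1,1,1,1,1]

```text
time_s: 18.65
eef_pos: [0.5067, -0.1918, 0.2441]
tool_rot: [-3.129, -0.273, 0.004]
force: [0.4, -0.1, -2.9]
finger_gap: 0.0398
gripper_force: 25.0
```

Request:
step_arm:
  delta_rot:
    - [0,0,0]
    - [0,0,0]
    - [0,0,0]
  dp:
    - [0,0,-0.03]
    - [0,0,-0.03]
    - [0,0,-0.03]
  claw: [1,1,1]

```text
time_s: 18.9
eef_pos: [0.5077, -0.1922, 0.2419]
tool_rot: [3.13, 0.273, 0.001]
force: [0.5, -0.1, -1.6]
finger_gap: 0.0397
gripper_force: 25.0
```

Request:
step_arm:
  delta_rot:
    - [0,0,0]
    - [0,0,0]
  dp:
    - [0,0,-0.02]
    - [0,0,0]
  claw: [1,1]

```text
time_s: 19.07
eef_pos: [0.5075, -0.1921, 0.241]
tool_rot: [-3.13, -0.273, 0.0]
force: [-0.1, -0.1, -3.3]
finger_gap: 0.0397
gripper_force: 25.0
```

Request:
step_arm:
  delta_rot:
    - [0,0,0]
    - [0,0,0]
  dp:
    - [0,0,-0.02]
    - [0,0,0]
  claw: [1,1]

```text
time_s: 19.23
eef_pos: [0.5075, -0.1921, 0.2403]
tool_rot: [-3.13, -0.273, -0.0]
force: [0.7, -0.1, -3.6]
finger_gap: 0.0394
gripper_force: 25.0
```

Request:
step_arm:
  delta_rot:
    - [0,0,0]
    - [0,0,0]
  dp:
    - [0,0,-0.02]
    - [0,0,0]
  claw: [1,1]

```text
time_s: 19.4
eef_pos: [0.5075, -0.1922, 0.2394]
tool_rot: [3.13, 0.273, -0.0]
force: [-0.4, 0.1, -3.3]
finger_gap: 0.0398
gripper_force: 25.0
```

Request:
step_arm:
  delta_rot:
    - [0,0,0]
    - [0,0,0]
  dp:
    - [0,0,-0.02]
    - [0,0,0]
  claw: [1,1]

```text
time_s: 19.57
eef_pos: [0.5075, -0.1922, 0.2387]
tool_rot: [3.13, 0.273, 0.0]
force: [-0.6, 0.2, -0.7]
finger_gap: 0.0397
gripper_force: 25.0
```

Request:
step_arm:
  delta_rot:
    - [0,0,0]
    - [0,0,0]
  dp:
    - [0,0,-0.02]
    - [0,0,0]
  claw: [1,1]

```text
time_s: 19.73
eef_pos: [0.5074, -0.1923, 0.2381]
tool_rot: [3.13, 0.273, 0.0]
force: [-0.4, -0.7, 1.0]
finger_gap: 0.0399
gripper_force: 25.0
```

Request:
step_arm:
  delta_rot:
    - [0,0,0]
    - [0,0,0]
  dp:
    - [0,0,-0.02]
    - [0,0,0]
  claw: [1,1]

```text
time_s: 19.9
eef_pos: [0.5074, -0.1924, 0.2374]
tool_rot: [3.13, 0.273, 0.0]
force: [-1.6, 0.1, 2.7]
finger_gap: 0.0397
gripper_force: 25.0
```

The hook has the weight, and the tool is pressing about 3 N beyond it. I'll ease back, soften the grip and open.

Request:
step_arm:
  delta_rot:
    - [0,0,0]
    - [0,0,0]
    - [0,0,0]
  dp:
    - [0,0,0.02]
    - [0,0,0]
    - [0,0,0]
  claw: [1,1,1]
  grip_force: 5

```text
time_s: 20.15
eef_pos: [0.5076, -0.1922, 0.2379]
tool_rot: [3.13, 0.273, 0.0]
force: [-1.8, -0.7, 0.9]
finger_gap: 0.0401
gripper_force: 5.0
```

Request:
step_arm:
  delta_rot:
    - [0,0,0]
    - [0,0,0]
    - [0,0,0]
    - [0,0,0]
  dp:
    - [0,0,0]
    - [0,0,0]
    - [0,0,0]
    - [0,0,0]
  claw: [0.55,0.5,0.45,0.4]

```text
time_s: 20.48
eef_pos: [0.5078, -0.1921, 0.2378]
tool_rot: [3.13, 0.273, 0.001]
force: [0.8, 0.5, 0.1]
finger_gap: 0.0548
gripper_force: 0.0
```

```bash
python3 m.py s12.png
```

```text
[ 0.5077 -0.1921  0.2378] [3.1297 0.2732 0.0004] [-0.1389 -0.471   0.5851] 0.055491115200689674 0.0
rack_eye [ 0.504  -0.1917  0.2606] 0.58
hook_seat [ 0.5062 -0.1924  0.2629] 0.71
hook_tip [ 0.4882 -0.1958  0.2802] 0.65
swivel [ 0.5824 -0.1766  0.2639] 0.9
plate 108 [ 0.5079 -0.1911  0.2386] [ 0.5025 -0.2192  0.2007] [ 0.512  -0.1703  0.2783]
arm ang 37 186.21366609395383 [ 0.5346 -0.1843  0.2679]
```

View pics/cs12.png

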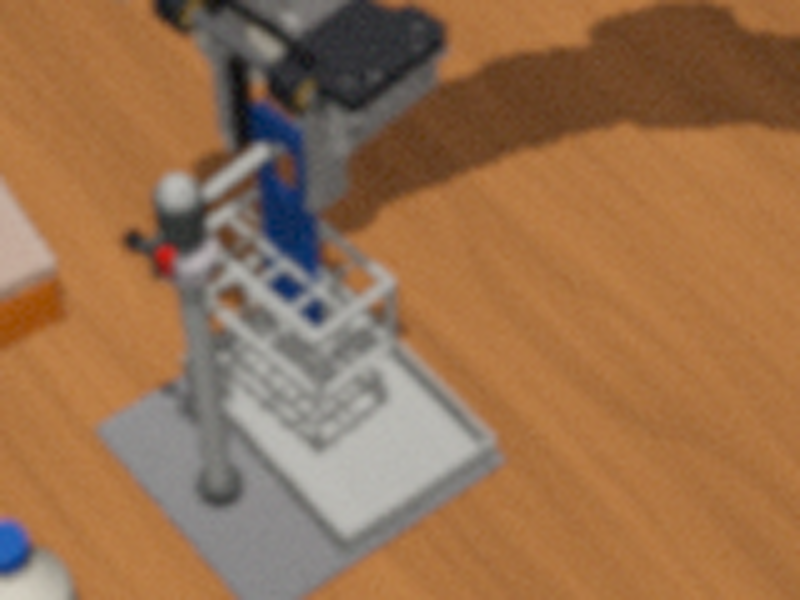

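The rack hangs on the dip, with the fingers clear of the plate on both sides at (240,120) and (325,180). I'll open a little more and withdraw straight up.

Request:
step_arm:
  delta_rot:
    - [0,0,0]
    - [0,0,0]
    - [0,0,0]
    - [0,0,0.0]
    - [0,0,0]
  dp:
    - [0,0,0]
    - [0,0,0]
    - [0,0,0.15]
    - [0,0,0.4]
    - [0,0,0.7]
  claw: [0.3,0.25,0.25,0.25,0.25]

```text
time_s: 21.35
eef_pos: [0.5058, -0.1914, 0.2865]
tool_rot: [-3.128, -0.273, 0.008]
force: [0.5, -0.3, -0.1]
finger_gap: 0.0705
gripper_force: 0.0
```

Request:
step_arm:
  delta_rot:
    - [0,0,0]
    - [0,0,0]
    - [0,0,0]
    - [0,0,0]
    - [0,0,0]
  dp:
    - [0,0,0.8]
    - [0,0,0.8]
    - [-0.4,0.6,0.4]
    - [-0.4,0.8,0]
    - [-0.2,0.8,0]
  claw: [0.25,0.25,0.25,0.25,0.25]

```text
time_s: 21.77
eef_pos: [0.4665, -0.1043, 0.3696]
tool_rot: [3.129, 0.268, 0.004]
force: [-0.0, 0.8, -0.6]
finger_gap: 0.0705
gripper_force: 0.0
```

Request:
step_arm:
  delta_rot:
    - [0,0,0]
    - [0,0,0]
    - [0,0,0]
    - [0,0,0]
    - [0,0,0]
  dp:
    - [0,0.9,0]
    - [0,0.9,0]
    - [0,0.8,0]
    - [0,0.4,0]
    - [0,0,0]
  claw: [0.25,0.25,0.25,0.25,0.25]

```text
time_s: 22.18
eef_pos: [0.4674, 0.0206, 0.3684]
tool_rot: [-3.127, -0.285, -0.001]
force: [0.8, -0.3, 0.3]
finger_gap: 0.0703
gripper_force: 0.0
```

```bash
sed -i 's/e=o.*; print(e/e=np.array([.507,-.192,0]); print(o["eef_pos"]/' m.py; python3 m.py s13.png; python3 m.py s14.png | grep plate
```

```text
[0.4675 0.0176 0.3684] [-3.1289 -0.2796 -0.0011] [-1.4427 -0.3048 -0.2748] 0.07032445554448337 0.0
rack_eye [ 0.507  -0.1919  0.2606] 0.85
hook_seat [ 0.502  -0.1905  0.2619] 0.58
hook_tip [ 0.4905 -0.1952  0.2821] 0.63
swivel [ 0.5792 -0.1764  0.2628] 0.86
top rack_eye [ 0.4934  0.2289 -0.0028] 0.74
top hook_seat [ 0.5085 -0.1905  0.2669] 0.48
top hook_tip [ 0.4872 -0.1941  0.2782] 0.45
plate 139 [ 0.5072 -0.187   0.2423] [ 0.4997 -0.2095  0.2003] [ 0.5113 -0.1697  0.2786]
arm ang 39 186.07641696230252 [ 0.5348 -0.1839  0.2682]
plate 139 [ 0.5071 -0.1868  0.2414] [ 0.4997 -0.2072  0.2   ] [ 0.5115 -0.169   0.2794]
```

View pics/cs14.png

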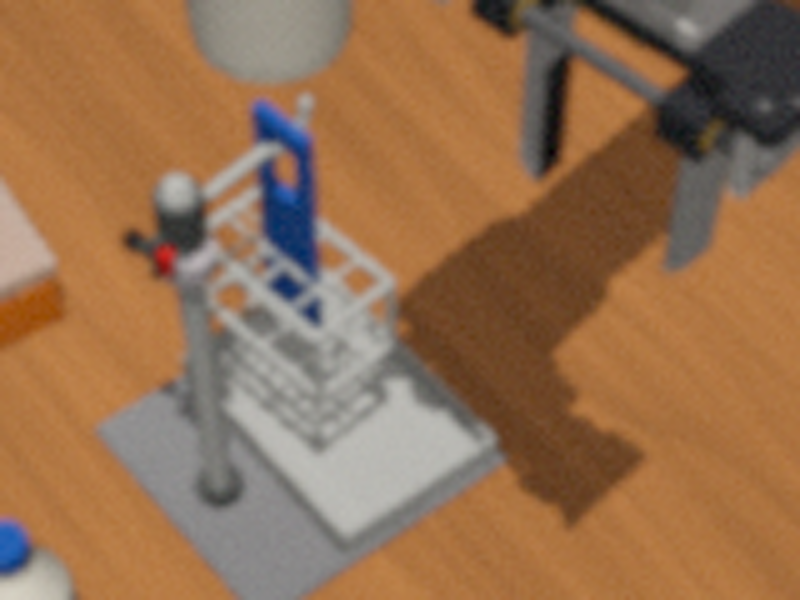

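The rack hangs level on the hook above the tray, with its plate at (285,180) and the tip at (305,105) beyond it. The lug is still at the red sleeve (160,255), and two consecutive readings agree. I'll wait a moment and hand in.

Request:
step_arm:
  delta_rot:
    - [0,0,0]
    - [0,0,0]
    - [0,0,0]
    - [0,0,0]
    - [0,0,0]
  dp:
    - [0,0,0]
    - [0,0,0]
    - [0,0,0]
    - [0,0,0]
    - [0,0,0]
  claw: [0.25,0.25,0.25,0.25,0.25]

```text
time_s: 23.5
eef_pos: [0.4675, 0.0158, 0.3679]
tool_rot: [3.13, 0.273, 0.0]
force: [0.4, 0.4, 0.1]
finger_gap: 0.0705
gripper_force: 0.0
```

```bash
python3 -c "
from plant import robot
print(robot.hand_in())"
```

```text
the job is handed in; nothing more can be done
None
```

I pressed the hook home on its red stop at about 7 N, hung the rack still on it over the drip tray, left the other things alone and handed the job in at 23.5 s; no verdict came back.

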